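Set and clamp the carton-length gauge

TASK

Swing the tape dispenser's arm aside until none of it hangs over the carton-length gauge's track, then slide the gauge's spring-loaded leg out until its pointer lines up with the length mark, with the cam lever still open. Keeping the leg there, squeeze the cam lever fully shut against the leg's finger plate, and finish while still holding plate and lever pinched together in the gripper with the pointer on the mark: do not let go at the end. Do not disturb the other things on the bench.

Things in the scene. Friction and masses are not known exactly. Their poses are not given: they have to be found in the camera images.
- gauge: Carton-length gauge fixed to the bench: straight aluminium track 46 mm wide, 460 long, top 20 above the bench, a sliding leg on it. Origin under the track's middle, on the bench. y runs along the track, the way the leg extends, away from the black spring reel and the datum plate (62 high, reaching 150 to the far side) at its -y end; x is across it, away from the robot; z up.
- leg (a joint): How far the sliding leg is drawn out along the gauge's +y, m, 0 to 0.2. A spring pulls it back towards 0 with 3.6 to 4.8 N (plus 1 N friction): it runs back when not held, even with the cam lever shut. The leg is a grey carriage 48 x 110 x 14 mm on the track, top 35 mm above the bench, carrying the finger plate, the cam lever, the pointer and a steel stop blade.
- pointer (a point): Tip of the leg's pointer, a steel tab 4 mm wide (along y) on the leg's far (+x) side near its +y end, 50 mm from the finger plate's origin along y, 30 mm above the bench. Axes as the gauge's. (The stop blade, 85 x 5 x 50 mm, sticks out of the same side at the carriage's -y end, top 53 mm above the bench.)
- length_mark: The length mark: dark steel clip on the track's far (+x) face, ending in an upright blade 4 mm thick (along y), top 38 mm above the bench. Axes as the gauge's; the blade is centred at y = 0 of this frame, so the pointer is on the mark when its y in this frame is 0 (its tip passes 2 mm clear of the blade). Fixed.
- finger_plate (a point): Steel plate standing on the leg, L-shaped from above. Origin on the track's middle line, 21 mm above the bench; axes as the gauge's. Main plate x -11 to -4 mm, y -32 to 32 mm, 36 to 80 mm above the bench. An ear (y 23 to 29 mm, same height) sticks out from it to x = -48 mm, towards the robot: a finger pressing the ear's -y face towards +y pushes the leg out against its spring.
- finger_pocket (a point): Inner corner between the finger plate's -x face (x = -11 mm) and the ear's -y face (y = 23 mm), 57 mm above the bench; moves with the leg. Axes as the gauge's.
- lever_pin (a point): Black plastic paddle of the cam lever, 8 mm thick, 40 to 80 mm above the bench, opposite the finger plate. Origin on its upright pivot pin, at finger-plate x = 6.5, y = -30 mm, 21 mm above the bench; it runs 58 mm from there along its own +y, x -3.5 to 4.5 mm. Shut, it is parallel to the finger plate and the outer faces of the two are 22 mm apart; open, its tip leans away (+x).
- cam_lever (a joint): Angle of the cam lever, rad: 0 shut, 0.45 fully open (tip about 25 mm out to the far side). Starts open, stays where left; takes about 0.3 N m to move, or 7 N at 43 mm from the pin. Squeezing paddle and finger plate together, with the fingers closing along the gauge's x, shuts it.
- lever_tip (a point): Outer (+x) face of the paddle's free end, 60 mm above the bench.
- dispenser_arm (a joint): Swing of the tape dispenser's arm about its upright pivot beyond the track, rad; about 0 it points towards the robot, over the gauge; grows anticlockwise seen from above, towards the gauge's -y end; limits -0.3 and 1.4. Stays where left; about 2 N at the knob moves it. A flat dark bar 34 mm wide, 270 long, 140 to 152 above the bench, a tape roll on its -y side near the pivot (top 192).
- swing_knob (a point): Top centre of the round upright black knob near the arm's free end: 26 mm across, standing 58 mm above the bar, top 210 mm above the bench, 250 mm from the pivot.
- swing_pivot (a point): Point on the arm's upright pivot axis, 210 mm above the bench (level with the knob's top). Fixed.
- carton_flat: flat closed cardboard carton 110 x 150 x 35 mm, loose on the bench; origin at the centre of its underside. To be left alone.
- spare_roll: spare roll of packing tape lying flat, 96 across, 46 high mm, loose on the bench; origin at the centre of its underside. To be left alone.
- marker_pen: black marker pen lying flat, 16 thick, 136 long mm, loose on the bench; origin at the centre of its underside. To be left alone.
- screwdriver: black-handled screwdriver lying flat, 26 thick mm, loose on the bench; origin at the centre of its underside. To be left alone.
- cleaner: white plastic bottle, 52 across, 120 high mm, loose on the bench; origin at the centre of its underside. To be left alone.
- washer_cup: small steel bowl, 70 across, 45 high mm, loose on the bench; origin at the centre of its underside. To be left alone.

How it is judged:
By the outcome, as a careful person would: the job done as asked, in the order asked, and still so for the second after the job is handed in, while the arm keeps its last pose, push and grip.
It also fails if it takes over 59 s, if anything falls off the work surface, if the arm or the gripper's body presses on something with over 40 N, if the wrist force passes 120 N, or if a joint passes its speed limit or range.

ROBOT

A 6-joint arm with a two-finger parallel gripper is mounted at the origin on the work surface. World frame = base frame: x ahead of the robot, y to its left, z up, the work surface at z = 0. Lengths are in m, angles in rad, forces in N, time in s.
With the tool pointing down it reaches from about 0.325 to 0.9 m from the base axis. Payload 6.1 kg.
Tool frame: the origin (TCP) lies at the very end of the fingers, on their centre line; the grasp point (between the pads) lies 19 mm behind it; x points along the fingers, y is the direction in which the jaws open and shut, and the axes are right-handed (so a half turn about x gives the same grasp; the last joint's range is limited). The gripper opens to 87 mm and grips with 3 to 60 N. Pads are 19 mm wide; open, the fingers measure 117 mm over their backs; the gripper's body (75 mm by 190 mm) begins 51 mm behind the grasp point.
Start: joints at [1.184, 0.22, 1.526, -0, 1.395, -0.126], TCP at [0.161, 0.604, 0.223] pointing down, gripper open.
Joint ranges: [-2.98, 2.98], [-0.91, 2.08], [0.09, 2.57], [-1.24, 4.39], [0.2, 2.65], [-2.68, 2.68]. Speed limits (rad/s): [2.57, 2.57, 3.01, 3.14, 3.14, 3.14].

INTERFACE

Orientations are given as a unit quaternion [w, x, y, z].
In Python, from bench import robot, ungrasp, gripper_close, telemetry, viewer gives the robot as it stands. Calls block until the motion is done:
- robot.movep(position, orientation): joint-space move of the TCP to a pose.
- robot.move_linear(position, orientation=None, feed=0.15): straight line of the TCP; orientation=None keeps the orientation; feed is the mean speed in m/s.
- robot.movej(angles): joint-space move.
- ungrasp() and gripper_close(grasp_force=None): open the fingers fully, or close them until they stop; grasp_force is the grip in N (None keeps the last).
- robot.wait(seconds).
- robot.solve_ik(position, orientation): joint angles nearest the present ones, or None.
- telemetry.state(): the state.
- viewer.grab_frame(name): name is "scene" or "top" or "wrist"; returns a dict with "pixels" (420x560x3 uint8, red, green, blue), "z_map" (420x560 float32, m along the optical axis (not along the pixel's ray), 0 where there is no reading), "fx", "fy", "cx", "cy" (pixels), "xyz" and "orientation" of the camera in the world. Camera axes: x right, y down, z forward; pixel columns grow to the right and rows downward; lengths in m; the calibration is good to about 2 mm. The wrist camera is an equidistant fisheye: a pixel r from the principal point sees the ray r / f radians off the axis. A picture is of the moment at which its call begins.
A pose or a line that the arm cannot do raises robot.Unreachable and nothing moves.
- robot.sign_off(): hands the job in, once; it reports no verdict.
The state is a dict: "clock": time; "joint_positions": joint angles; "dq": joint speeds; "joint_torque": joint torques, N m; "position": TCP position; "ee_rot": TCP orientation; "ft_force": force on the tool from outside, world axes, zero at the start; "torque": the same for the moment, N m; "finger_gap": opening from 0.0 (shut) to 1.0 (fully open).
Only numpy, scipy, OpenCV 4.12 (cv2) and the standard library are available. Lean on these libraries where they do the work, as an engineer would, in place of code of your own. Each camera call takes 0.05 s, during which the arm holds its last target. There are 200 camera calls.

## Working session

There is one attempt and no reset: what is moved stays moved. The work goes in short steps, each a Python script; the robot and the scene stay as the last script left them, time stands still between calls to the robot, and variables do not carry over. Pictures are saved under pics/ and viewed, about 8 in all and at most 12, crops included, and the job is handed in when it is done.

```bash
mkdir -p pics; cat > h.py <<'E'
import numpy as np, cv2
from scipy.spatial.transform import Rotation as R
from bench import robot, ungrasp, gripper_close, telemetry, viewer
def rot(o): return R.from_quat([o[1],o[2],o[3],o[0]]).as_matrix()
def grab(n,save=None):
    f=viewer.grab_frame(n)
    if save: cv2.imwrite(f'pics/{save}.png',f['pixels'][:,:,::-1])
    return f
def cloud(f):
    h,w=f['z_map'].shape; u,v=np.meshgrid(np.arange(w),np.arange(h)); z=f['z_map']
    c=np.stack([(u-f['cx'])/f['fx']*z,(v-f['cy'])/f['fy']*z,z],-1)
    p=c@rot(f['orientation']).T+np.array(f['xyz']); p[z<=0]=np.nan
    return p
def ray(f,u,v,h):
    d=rot(f['orientation'])@np.array([(u-f['cx'])/f['fx'],(v-f['cy'])/f['fy'],1]); o=np.array(f['xyz'])
    return o+d*(h-o[2])/d[2]
E
python3 - <<'E'
from h import *
import pickle
s=telemetry.state(); print(s)
for n in ['top','scene']:
    f=grab(n,n+'0'); pickle.dump(f,open(n+'0.pkl','wb')); print(n,f['xyz'],f['orientation'],f['fx'],f['cx'],f['cy'])
E
```

```text
{'clock': 0.0, 'joint_positions': array([ 1.18393299e+00,  2.21221497e-01,  1.52763899e+00, -1.24322007e-05,
        1.39468328e+00, -1.26123223e-01]), 'dq': array([ 0.00024157,  0.00095025,  0.00135602,  0.00151167,  0.00012274,
       -0.0017854 ]), 'joint_torque': array([ 3.20110094e-04, -4.94618654e+01, -3.87375820e+01,  6.99444045e-02,
        5.72147733e-02, -1.67234030e-04]), 'position': array([0.16090475, 0.60328125, 0.22142537]), 'ee_rot': array([ 0.70093512,  0.09125547,  0.70127675, -0.09259218]), 'ft_force': array([-0.887841  , -0.42187652, -1.28842022]), 'torque': array([-0.0690546 , -0.02433288, -0.00670937]), 'finger_gap': 1.0022851047191812}
top [0.31395843 0.0795041  1.31141138] [-0.07527573  0.70293811 -0.70277941  0.07945243] 501.45280766544425 282.7809739594536 204.9234197674123
scene [ 1.21930196 -0.03065069  1.00883391] [-0.23590238  0.70749454  0.63436538 -0.20342592] 457.42953212046956 281.7519404486849 205.9624261862843
```

View pics/top0.png

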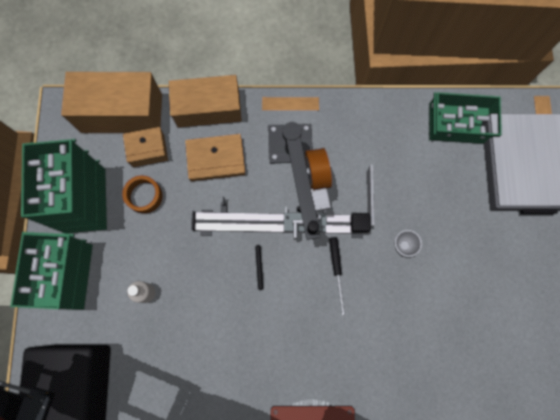

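View pics/scene0.png

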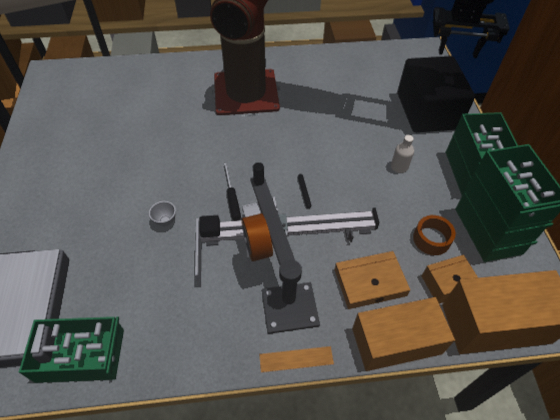

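The top view shows the track from (195,221) to (370,222), with gauge +y to the left. The arm pivot is at (291,130), the knob at (313,228) and the mark clip at about (224,204). Next I'll zoom in and measure.

```bash
python3 - <<'E'
from h import *
import pickle
f=pickle.load(open('top0.pkl','rb')); p=cloud(f)
c=f['pixels'][185:255,180:385,::-1]; cv2.imwrite('pics/crop1.png',cv2.resize(c,None,fx=3.9,fy=3.9,interpolation=cv2.INTER_CUBIC))
z=p[...,2]; u,v=np.meshgrid(np.arange(560),np.arange(420))
roi=(u>180)&(u<385)&(v>190)&(v<250)
# track: bright top ~0.02
m=roi&(z>.012)&(z<.028)&(f['pixels'].min(-1)>150)
q=p[m][:,:2]; print('track n',m.sum(),q.min(0),q.max(0))
r=cv2.fitLine(q.astype(np.float32),cv2.DIST_L2,0,.01,.01).ravel(); print('line',r)
# knob: top z ~.21
k=(u>270)&(u<340)&(v>110)&(v<250)&(z>.195); 
n,l,st,cc=cv2.connectedComponentsWithStats(k.astype(np.uint8))
for i in range(1,n):
    if st[i,4]>8: print('hi',cc[i],st[i,4],np.median(p[l==i],0),p[l==i].mean(0), ray(f,*cc[i],.21))
a=(u>270)&(u<340)&(z>.13)&(z<.16)
print('bar',cv2.minAreaRect(p[a][:,:2].astype(np.float32)))
for n_,zz in [('mark',.03)]:
    g=(u>214)&(u<236)&(v>190)&(v<214)
    print(np.round(z[192:216,214:236]*1000).astype(int))
dk=(u>345)&(u<376)&(v>205)&(v<240)&(z>.03)
print('reel',p[dk].min(0),p[dk].max(0))
E
```

```text
track n 1551 [ 0.52975711 -0.10212807] [0.5830229  0.30062515]
line [0.02124884 0.9997742  0.556391   0.13347226]
hi [312.79816514 225.42201835] 109 [0.51314335 0.00545249 0.20895493] [0.51290857 0.00585463 0.2083535 ] [0.51260989 0.00596147 0.21      ]
bar ((0.6433006525039673, 0.006071105599403381), (0.29407986998558044, 0.08744194358587265), 12.146414756774902)
[[                   4                    1                   -3
                    -3                    2                   -1
                    -2                   -2                    0
                     0                   -1                    0
  -9223372036854775808                   -1                    2
                    -1                    2                    1
                    -2                   -1                    0
                     3]
 [                   1                   -4                   -5
                     3                   -1                    1
                    -7                   -1                   -3
                     1                    2                
[... 10205 characters left out ...]
          17                   19                   16
                    20]
 [                  20                   20                   17
                    18                   17                   21
                    16                   18                   17
                    18                   19                   17
                    18                   17                   20
                    21                   18                   17
                    20                   17                   18
                    27]]
reel [ 0.52677606 -0.15852723  0.03100904] [ 0.59610417 -0.10085099  0.06631612]<stdin>:20: RuntimeWarning: invalid value encountered in cast
```

View pics/crop1.png

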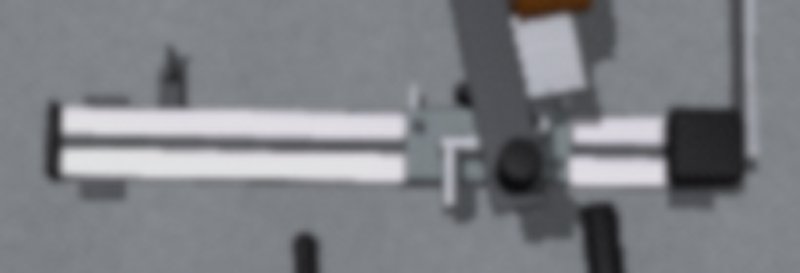

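The crop shows the pointer tip at crop (413,97), image (286,210); the L-shaped ear at crop (450,175), image (295,230); and the mark blade at crop (172,60), image about (223.5,201). I'll compute the geometry first, then cage the knob between the open fingers and swing it.

```bash
cat >> h.py <<'E'
Y=np.array([0.0212,0.99977,0]); X=np.array([0.99977,-0.0212,0])
def quat(j):  # tool down, jaws along horizontal dir j
    j=np.array([j[0],j[1],0.]); j/=np.linalg.norm(j); x=np.array([0,0,-1.])
    q=R.from_matrix(np.column_stack([x,j,np.cross(x,j)])).as_quat(); return [q[3],q[0],q[1],q[2]]
E
python3 - <<'E'
from h import *
import pickle
f=pickle.load(open('top0.pkl','rb')); p=cloud(f); z=p[...,2]
K=np.array([.5127,.006])
for h in (.15,.19,.21,.23): P=ray(f,291.5,130,h); print('piv',h,P,np.linalg.norm(P[:2]-K))
print(np.round(z[122:140:3,284:300:2]*1000))
print('mark',ray(f,223,200,.038),'ptr',ray(f,286,210,.03),'ear',ray(f,295,235,.08))
print('tool y',rot(telemetry.state()['ee_rot']))
P=ray(f,291.5,130,.21)[:2]; d=(K-P)/np.linalg.norm(K-P); th0=np.arctan2(d[1],d[0]); print('th0',th0)
for s in (1,-1):
  for a in (0,.6,1.2,1.5):
    d=np.array([np.cos(th0+a),np.sin(th0+a)]); t=s*np.array([-d[1],d[0]])
    print(s,a,robot.solve_ik([*(P+.25*d),.17],quat(t)))
  print('leg',robot.solve_ik([.56,.19,.043],quat(s*X)))
E
```

```text
piv 0.15 [0.76123484 0.05106216 0.15      ] 0.25258694740308135
piv 0.19 [0.74583026 0.05204172 0.19      ] 0.23763324395688928
piv 0.21 [0.73812797 0.05253151 0.21      ] 0.23018025646911833
piv 0.23 [0.73042568 0.05302129 0.23      ] 0.22274530892409614
[[  1.  -2. 159. 154. 157. 158.  nan   5.]
 [153. 160. 153. 153. 152. 158. 159. 155.]
 [156. 155. 153. 157. 159. 150. 158. 150.]
 [154. 155. 155. 155. 154. 158. 158. 156.]
 [156. 153. 156. 158. 157. 156. 155.  nan]
 [146. 155. 154. 156. 157. 157. 152. 148.]]
mark [0.61073452 0.22763876 0.038     ] ptr [0.58593336 0.06342459 0.03      ] ear [0.5118814  0.04181793 0.08      ]
tool y [[-6.95504531e-04  2.57825545e-01  9.66191236e-01]
 [-1.61866819e-03  9.66189914e-01 -2.57826357e-01]
 [-9.99998448e-01 -1.74326242e-03 -2.54655454e-04]]
th0 -2.9380373883744317
1 0 [-1.55978242e-01 -5.29372132e-02  1.91890407e+00 -4.44089210e-16
  1.27562580e+00  1.21126282e+00]
1 0.6 [-3.58197869e-01  1.53481986e-01  1.70412235e+00 -4.44089210e-16
  1.28398832e+00  4.09043193e-01]
1 1.2 [-3.80545514e-01  4.87855769e-01  1.28646477e+00 -4.44089210e-16
  1.36727212e+00 -2.13304452e-01]
1 1.5 [-3.46943004e-01  6.68289363e-01  1.02978034e+00 -4.44089210e-16
  1.44352295e+00 -4.79701943e-01]
leg [ 1.93788371e-01  3.33122260e-01  1.75055967e+00 -4.44089210e-16
  1.05791072e+00  2.14990071e-01]
-1 0 [-1.55978242e-01 -5.29372132e-02  1.91890407e+00 -4.44089210e-16
  1.27562580e+00 -1.93032983e+00]
-1 0.6 None
-1 1.2 None
-1 1.5 [-3.46943004e-01  6.68289363e-01  1.02978034e+00 -4.44089210e-16
  1.44352295e+00  2.66189071e+00]
leg None
```

```bash
python3 - <<'E'
from h import *
P=np.array([.759,.0511]); K=np.array([.5127,.006]); d=K-P; th0=np.arctan2(d[1],d[0])
def pose(a,z=.170):
    d=np.array([np.cos(th0+a),np.sin(th0+a)]); return [*(P+.25*d),z],quat([-d[1],d[0]])
s=telemetry.state()
robot.move_linear([*s['position'][:2],.30],feed=.2)
robot.movep(*pose(0,.30)); robot.move_linear(pose(0)[0],feed=.2)
print(telemetry.state()['clock'],telemetry.state()['ft_force'])
for a in np.linspace(0,1.07,7)[1:]:
    robot.move_linear(*pose(a),feed=.15); s=telemetry.state(); print(s['clock'],s['ft_force'])
robot.move_linear(*pose(.95)); q,o=pose(.95); robot.move_linear([q[0],q[1],.30],feed=.25)
robot.movep([.56,.10,.25],quat(X))
print(telemetry.state()['clock'],telemetry.state()['ft_force'])
grab('wrist','w1'); import pickle; f=grab('top','top1'); pickle.dump(f,open('top1.pkl','wb'))
E
```

```text
3.8917 [-0.55138614 -0.53227621  0.36794039]
4.3417 [-0.47266773  0.88391082 -0.05870984]
4.7917 [-0.67993239  0.17946753 -0.28225947]
5.2417 [-0.30230398  0.21122544  0.14232375]
5.6917 [ 0.3995259   0.02044895 -0.00727765]
6.1417 [-0.50069482 -0.57517242 -0.18768969]
6.5917 [-0.56412286  0.08881781  0.34618125]
8.7417 [-0.08043337 -0.23089389  0.47440245]
```

View pics/w1.png

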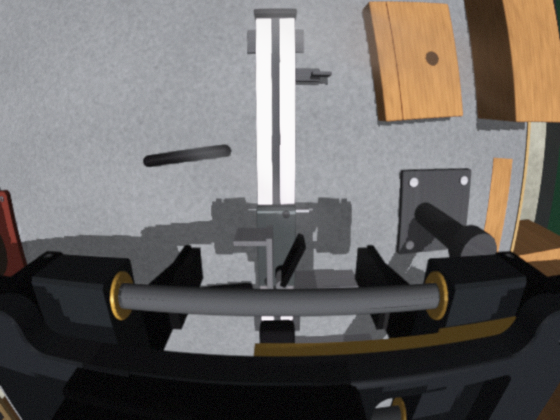

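View pics/top1.png

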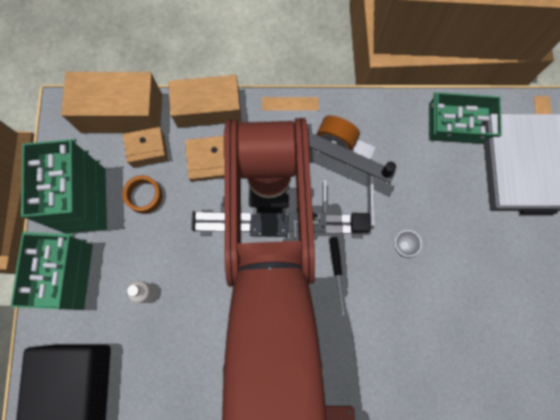

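The knob is now at top image (389,169), and the arm is well clear of the track. The wrist view shows the mark blade near (320,74), the pointer near (300,208), the ear at (253,237) and the open lever at (292,260). Next I'll cast rays from the wrist camera.

```bash
cat >> h.py <<'E'
def wray(f,u,v,h):
    x,y=(u-f['cx'])/f['fx'],(v-f['cy'])/f['fy']; t=np.hypot(x,y); s=np.sin(t)/t if t>0 else 1
    d=rot(f['orientation'])@np.array([x*s,y*s,np.cos(t)]); o=np.array(f['xyz'])
    return o+d*(h-o[2])/d[2]
def gp(p): # gauge-axes coords (x across from centre line, y along from line point)
    d=np.array(p)-np.array([.5564,.1335,0]); return np.round(np.array([d@X,d@Y,p[2]])*1000,1)
E
python3 - <<'E'
from h import *
import pickle
f=grab('wrist'); pickle.dump(f,open('w1.pkl','wb')); print(f['fx'],f['cx'],f['cy'],f['xyz'],rot(f['orientation']).round(3))
i=f['pixels'][:,:,::-1]
a=cv2.resize(i[55:95,240:340],None,fx=8,fy=8,interpolation=cv2.INTER_CUBIC)
b=cv2.resize(i[195:290,225:325][:35],None,fx=8,fy=8,interpolation=cv2.INTER_CUBIC)
cv2.imwrite('pics/crop2.png',np.vstack([a,b])[:600])
for n,u,v,h in [('trackL',258,150,.02),('trackR',296,150,.02),('trackL',257,60,.02),('trackR',294,60,.02),('mark',320,74,.038),('ptr',308,208,.03),('ear tip',234,237,.08),('lever tip',303,237,.08),('lever pin',280,285,.08)]: print(n,gp(wray(f,u,v,h)))
for j in (-2,0,2): print(f['z_map'][150,277+j])
E
```

```text
325.19226210127806 278.56552294098304 210.72006020308214 [0.56092253 0.17787501 0.41233392] [[ 1.    -0.023 -0.006]
 [-0.023 -0.956 -0.292]
 [ 0.001  0.292 -0.956]]
trackL [-21.1   1.5  20. ]
trackR [24.8  1.3 20. ]
trackL [-21.5 111.   20. ]
trackR [ 22.2 110.8  20. ]
mark [50.8 91.9 38. ]
ptr [ 39.7 -68.8  30. ]
ear tip [-45.8 -87.2  80. ]
lever tip [ 30.4 -87.3  80. ]
lever pin [   5.  -147.9   80. ]
0.38573527
0.38710612
0.38494128
```

View pics/crop2.png

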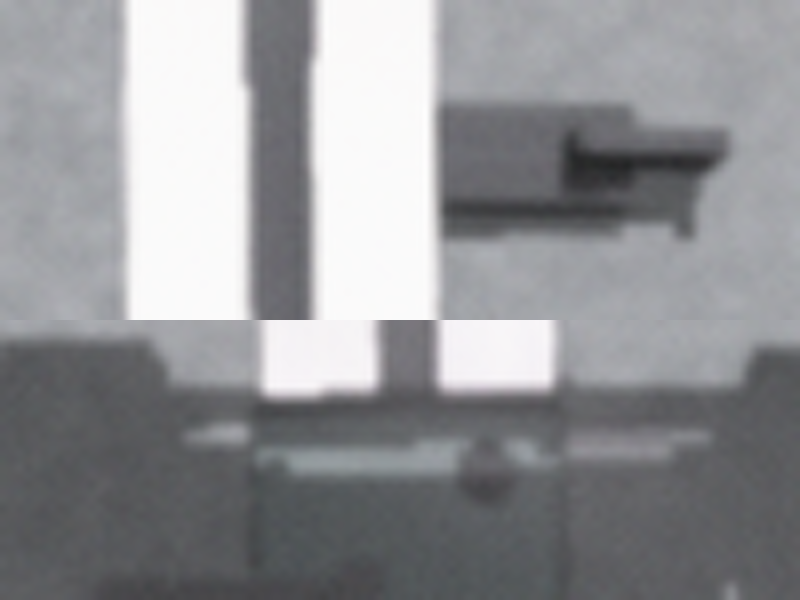

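Crop 2 shows the mark blade's top band at crop (650,141), image (321,72.6), giving gauge y of about 93 mm. The pointer is at roughly image (305,210), about -70 mm, so the travel is around 162 mm. I'll lower one finger into the pocket side and push, stopping short of the mark.

```bash
cat >> h.py <<'E'
def W(x,y,z): return np.array([.5564,.1335,0])+X*x/1e3+Y*y/1e3+np.array([0,0,z/1e3])
E
python3 - <<'E'
from h import *
import pickle
q=quat(X)
robot.movep(W(4.7,-112,150),q); robot.move_linear(W(4.7,-112,45),q,feed=.1)
s=telemetry.state(); print(s['clock'],s['ft_force'],gp(s['position']))
for y in (-60,0,48):
    robot.move_linear(W(4.7,y,45),feed=.08); s=telemetry.state(); print(s['clock'],s['ft_force'],gp(s['position']))
f=grab('wrist','w2'); pickle.dump(f,open('w2.pkl','wb')); print(f['xyz'])
E
```

```text
10.6667 [0.41622163 0.39579701 0.48238111] [   5.5 -112.    45.8]
11.4667 [ 0.66359492 -2.87873032  2.22081476] [  5.1 -60.   45.3]
12.3667 [ 1.043167   -3.07455895  1.82298559] [ 4.7 -0.2 44.9]
13.1167 [-0.18228913 -3.97018872  3.21889615] [ 4.5 47.8 44.8]
[0.56203825 0.26026365 0.20701487]
```

View pics/w2.png

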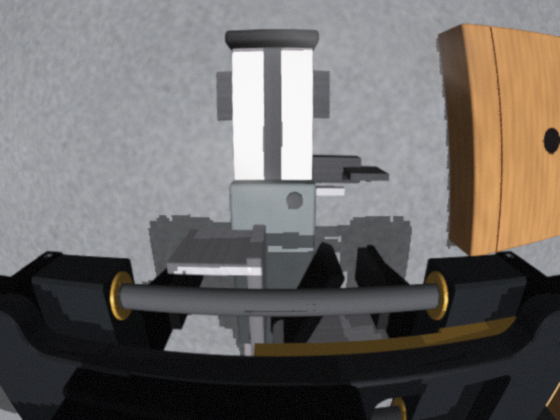

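The pointer is the white tab at (330,190) and the mark blade is at (365,173), with the lever still open. I'll measure the edges from intensity and depth profiles.

```bash
python3 - <<'E'
from h import *
import pickle
f=pickle.load(open('w2.pkl','rb')); g=f['pixels'].mean(-1).astype(int)
for r in range(158,204): print(r,g[r,[318,325,332,340,344,348,352,358,364,370,376,382]])
for n,u,v,h in [('m',365,170,.038),('m',365,175,.038),('p',330,187,.03),('p',330,193,.03),('p',330,190,.03),('trL',233,100,.02),('trR',312.5,100,.02)]: print(n,u,v,gp(wray(f,u,v,h)))
c=f['pixels'][155:205,300:400,::-1]; cv2.imwrite('pics/crop3.png',cv2.resize(c,None,fx=8,fy=8,interpolation=cv2.INTER_CUBIC))
E
```

```text
158 [ 93  87  85  82  82  81  78  80 157 160 160 163]
159 [ 95  91  91  90  87  91  90  88 155 162 159 162]
160 [ 90  92  90  89  88  88  90  86 157 162 155 161]
161 [ 89  90  87  89  86  85  85  86 156 162 154 158]
162 [ 89  92  88  91  86  85  84  85 158 166 157 160]
163 [ 90  90  91  90  90  90  87  85 158 166 157 161]
164 [ 90  89  90  91  86  86  90  86 156 160 160 163]
165 [ 91  88  88  89  87  86  86  84 131 145 153 165]
166 [ 89  88  89  88  77  77  70  76  88  94 116 164]
167 [ 88  87  87  89  52  52  50  55  47  46  60 165]
168 [ 89  89  87  86  32  37  34  34  33  32  36 160]
169 [ 89  89  89  88  30  33  37  37  37  32  31 140]
170 [95 91 92 88 34 30 37 35 35 30 32 84]
171 [90 91 90 89 23 26 34 34 34 34 34 44]
172 [92 90 88 87 29 28 42 39 33 36 36 39]
173 [85 87 85 86 26 22 64 66 65 57 56 52]
174 [86 86 89 83 33 19 81 86 79 79 78 76]
175 [88 88 86 84 37 23 81 89 88 85 83 83]
176 [87 88 85 88 45 25 83 90 88 87 85 82]
177 [87 88 87 88 45 27 85 89 87 90 85 85]
178 [87 88 86 86 50 39 85 90 87 87 86 85]
179 [86 86 85 84 60 55 83 88 92 91 89 91]
180 [ 82  84  81  79  76  75  81
[... 764 characters left out ...]
 160 165 162]
195 [193 194 195 188 168 160 165 161 155 162 171 162]
196 [170 174 170 166 160 162 163 162 158 161 169 160]
197 [161 165 159 161 157 162 166 167 157 160 168 161]
198 [162 161 161 159 160 164 166 163 157 157 164 161]
199 [160 163 162 161 164 163 163 164 157 157 162 159]
200 [164 162 163 163 162 163 164 163 158 157 158 160]
201 [162 160 166 163 162 160 161 163 158 154 154 162]
202 [160 163 167 163 163 163 162 160 156 156 154 164]
203 [158 159 168 159 162 160 163 163 155 157 154 165]
m 365 170 [49.4 98.2 38. ]
m 365 175 [49.5 95.5 38. ]
p 330 187 [31.8 86.8 30. ]
p 330 193 [31.9 83.4 30. ]
p 330 190 [31.8 85.1 30. ]
trL 233 100 [-23.  135.6  20. ]
trR 312.5 100 [ 22.1 135.4  20. ]
```

View pics/crop3.png

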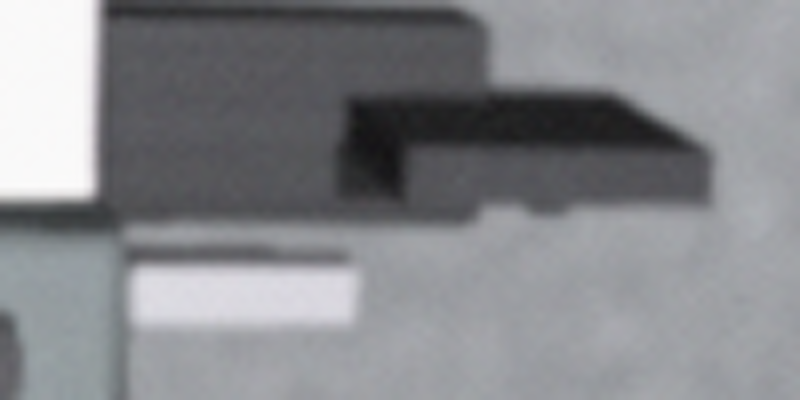

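Rows 173.0–180.3 are the mark blade's top face, with its centre at y = 94.6 mm. The pointer's top face spans rows 187.7–195.1, with its centre at 84.3 mm. That leaves 10.3 mm to go. I'll advance and remeasure automatically.

```bash
python3 - <<'E'
from h import *
import pickle
robot.move_linear(W(3.0,58.3,45),feed=.04); robot.wait(.3)
s=telemetry.state(); print(s['clock'],s['ft_force'],gp(s['position']))
f=grab('wrist'); pickle.dump(f,open('w3.pkl','wb')); g=f['pixels'].mean(-1).astype(int)
for r in range(160,206): print(r,g[r,[318,325,332,338,344,350,358,366,374,380]])
c=f['pixels'][150:220,300:400,::-1]; cv2.imwrite('pics/crop4.png',cv2.resize(c,None,fx=8,fy=8,interpolation=cv2.INTER_CUBIC))
for n,u,v,h in [('m',365,176,.038),('m',365,186,.038),('p',330,176,.03),('p',330,186,.03)]: print(n,u,v,gp(wray(f,u,v,h)))
E
```

```text
13.875 [ 3.05040264 -4.02042468 -0.51154255] [ 3.2 58.  44.9]
160 [164 159 161 154 160 160 165 161 160 159]
161 [166 161 161 152 163 158 164 163 160 156]
162 [167 159 161 155 166 158 163 162 164 157]
163 [169 163 162 153 165 161 165 163 160 155]
164 [169 161 160 156 168 163 164 163 167 155]
165 [171 161 159 158 170 164 164 163 165 154]
166 [169 159 154 158 169 165 163 167 167 157]
167 [167 160 154 159 167 166 165 165 165 158]
168 [167 159 152 160 168 168 163 166 165 161]
169 [156 154 152 159 165 172 162 165 163 164]
170 [136 135 131 140 148 155 157 166 163 165]
171 [ 89  86  78  83  89  99 134 161 160 166]
172 [ 48  46  40  40  42  46  88 158 162 168]
173 [ 55  52  51  50  46  45  57 157 161 164]
174 [ 76  74  71  74  72  70  64 156 161 163]
175 [ 88  84  86  85  85  84  82 156 159 161]
176 [ 91  90  87  88  90  87  86 158 158 159]
177 [ 86  88  87  87  86  85  86 159 162 159]
178 [ 90  88  87  87  84  82  82 161 163 160]
179 [ 89  89  86  86  86  88  85 158 165 162]
180 [ 89  90  88  90  86  89  86 159 167 162]
181 [ 89  87  88  89  85  86  87 145 153 161]
182 [ 86  87  86  87  86  
[... 461 characters left out ...]
93 [168 219 218 219 217  27  86  85  83  81]
194 [162 207 209 212 208  30  89  85  82  84]
195 [132 169 170 172 164  33  87  85  85  82]
196 [101 114 113 117 106  48  89  87  86  83]
197 [83 86 86 88 86 67 91 91 89 86]
198 [ 95  98  94  95  97  87 106 110 110 106]
199 [123 144 133 129 131 132 138 137 140 140]
200 [137 167 154 153 153 154 155 153 160 157]
201 [138 172 160 157 156 161 162 158 161 157]
202 [138 171 160 157 158 159 161 163 157 159]
203 [132 169 162 154 160 159 158 162 162 157]
204 [136 170 162 155 160 157 156 160 159 156]
205 [136 167 167 157 160 153 156 161 159 154]
m 365 176 [ 48.3 105.2  38. ]
m 365 186 [48.6 99.7 38. ]
p 330 176 [ 30.2 103.4  30. ]
p 330 186 [30.4 97.7 30. ]
```

View pics/crop4.png

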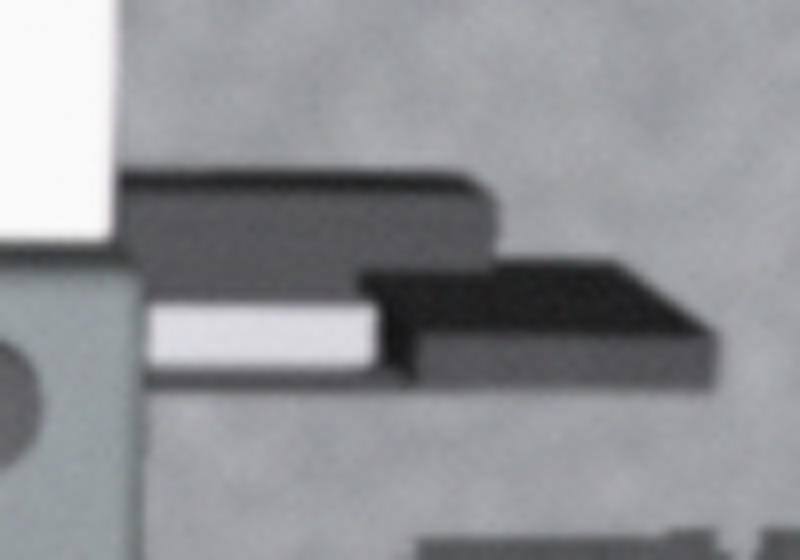

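The pointer centre is at 94.6 mm and the mark at 94.8 mm, so they are aligned to about 0.2 mm with the lever still open. Now I'll close gently, then check the gap and the sideways force.

```bash
python3 - <<'E'
from h import *
import pickle
robot.move_linear(W(1.5,58.5,45),feed=.04)
def show():
    s=telemetry.state(); print(round(s['clock'],2),s['ft_force'].round(1),gp(s['position']),round(s['finger_gap']*87,2))
show()
gripper_close(15); robot.wait(.4); show(); robot.wait(.3); show()
f=grab('wrist','w4'); pickle.dump(f,open('w4.pkl','wb')); g=f['pixels'].mean(-1).astype(int)
for r in range(184,202): print(r,g[r,[325,332,338,344,358,366,374]])
E
```

```text
14.18 [ 1.  -4.1  1. ] [ 1.3 58.3 44.9] 86.91
14.97 [-14.6  -5.3  12.3] [-3.8 58.4 44. ] 75.82
15.28 [-14.1  -5.   12.1] [-3.8 58.4 44. ] 75.51
184 [66 86 85 85 74 76 55]
185 [65 87 86 85 51 52 34]
186 [77 86 84 84 36 36 35]
187 [104  84  85  70  28  35  35]
188 [129  74  76  58  29  31  29]
189 [140  78  78  72  40  30  30]
190 [153  95  98  95  63  32  30]
191 [153 133 139 135 114  35  35]
192 [155 171 191 188 170  39  44]
193 [154 191 214 212 200  57  58]
194 [156 203 220 219 207  72  79]
195 [154 208 219 219 206  78  88]
196 [154 210 219 221 203  81  86]
197 [156 206 214 212 201  81  86]
198 [156 182 192 193 182  84  85]
199 [154 136 146 146 142  86  96]
200 [154 119 124 117 116 111 125]
201 [155 142 149 143 136 141 150]
```

View pics/w4.png

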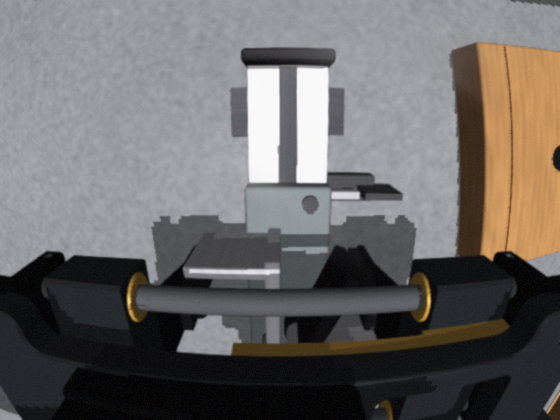

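The gap is 75.5 mm. The far finger touched the open lever first and pulled the compliant arm about 5 mm toward -x, and the plate is not touched yet. The leg is still near the mark and the lever is still open. I'll shift +x so the plate takes the reaction, then squeeze harder and follow the lever back in.

```bash
cat >> h.py <<'E'
def show():
    s=telemetry.state(); print(round(s['clock'],2),s['ft_force'].round(1),gp(s['position']),round(s['finger_gap']*87,2))
E
python3 - <<'E'
from h import *
import pickle
for x in (5,9,13):
    robot.move_linear(W(x,58.5,45),quat(X),feed=.02); robot.wait(.2); show()
gripper_close(30); robot.wait(.5); show()
f=grab('wrist','w5'); pickle.dump(f,open('w5.pkl','wb'))
E
```

```text
15.85 [-25.2  -4.9  20. ] [-3.7 58.4 43.5] 75.86
16.4 [-30.2  -5.5  24.7] [-1.5 58.4 43.2] 80.32
16.95 [-30.8  -5.3  24.1] [ 1.9 58.5 43.1] 86.81
18.25 [-41.2  -4.3  31.8] [ 1.1 58.7 43.7] 21.98
```

View pics/w5.png

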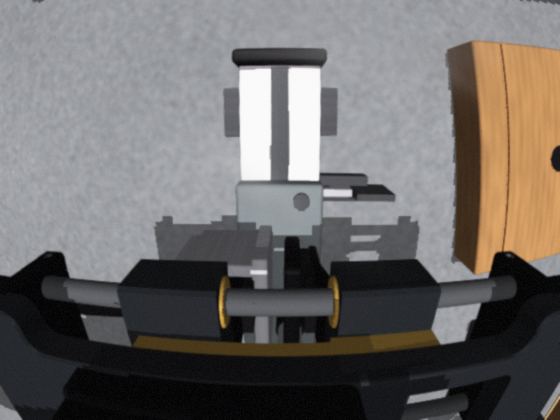

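The lever is shut: the gap is 21.98 mm and the picture shows the paddle parallel to the plate. The pointer (335,191) is near the blade (368,190). Now I'll remove the sideways load and remeasure the alignment.

```bash
cat >> h.py <<'E'
def half(col,r0,r1,lv,up):
    for r in range(r0,r1):
        a,b=col[r],col[r+1]
        if (a<lv<=b) if up else (a>lv>=b): return r+(lv-a)/(b-a)
E
python3 - <<'E'
from h import *
import pickle
for x in (9,5,1): robot.move_linear(W(x,58.5,45),quat(X),feed=.03); show()
robot.wait(.3); show()
f=grab('wrist'); pickle.dump(f,open('w6.pkl','wb')); g=f['pixels'].mean(-1).astype(int)
c=f['pixels'][160:220,300:400,::-1]; cv2.imwrite('pics/crop6.png',cv2.resize(c,None,fx=8,fy=8,interpolation=cv2.INTER_CUBIC))
for r in range(172,212): print(r,g[r,[326,332,338,344,350,356,362,368,374,380]])
for n,u,v,h in [('m',370,185,.038),('m',370,195,.038),('p',338,185,.03),('p',338,195,.03)]: print(n,u,v,gp(wray(f,u,v,h)))
E
```

```text
18.58 [-26.8  -4.5  19.5] [ 1.  58.7 43.8] 21.46
18.87 [-12.3  -3.    7.7] [ 0.9 58.6 44. ] 21.66
19.15 [ 3.  -3.5 -6.9] [ 0.9 58.3 44.1] 21.32
19.45 [ 2.6 -3.3 -7.1] [ 0.9 58.3 44.1] 21.4
172 [ 71  72  71  78  90  94 122 164 169 165]
173 [ 44  43  39  35  40  46  72 161 165 165]
174 [ 61  55  54  53  47  46  54 162 167 163]
175 [ 80  82  79  75  78  70  70 160 164 162]
176 [ 93  90  89  90  88  90  84 159 166 160]
177 [ 92  89  88  88  92  91  90 162 170 160]
178 [ 91  91  89  92  89  90  87 163 167 159]
179 [ 89  88  87  88  88  88  85 163 167 161]
180 [ 91  92  90  91  87  87  91 162 168 165]
181 [ 88  91  91  90  91  88  89 164 164 169]
182 [ 92  87  88  90  87  90  85 148 149 156]
183 [ 87  88  92  88  81  83  82  83  90 105]
184 [91 90 89 93 64 66 68 36 43 53]
185 [90 90 91 87 43 42 42 34 29 38]
186 [93 90 88 89 38 32 32 36 33 33]
187 [105 102  99  99  55  37  35  37  35  33]
188 [148 144 139 136 104  34  35  33  33  33]
189 [199 195 191 191 163  33  32  34  34  34]
190 [218 217 218 215 188  28  31  35  34  35]
191 [224 223 222 223 195  33  41  40  37  34]
192 [223 223 223 220 
[... 299 characters left out ...]
 101  95  97 107 105 113 123 124 118]
200 [147 138 138 132 138 144 143 146 151 150]
201 [171 159 159 157 155 166 161 159 163 162]
202 [175 163 165 161 158 167 167 161 166 165]
203 [175 165 167 162 162 164 165 164 165 162]
204 [172 166 166 156 158 161 160 162 163 162]
205 [168 167 166 160 160 158 160 163 162 160]
206 [165 170 167 158 159 156 161 161 159 160]
207 [164 171 165 159 161 159 161 165 161 160]
208 [161 171 163 157 162 164 165 164 162 166]
209 [161 171 164 161 160 165 164 163 163 167]
210 [162 165 165 159 163 165 166 164 165 173]
211 [163 165 165 165 160 169 168 162 163 173]
m 370 185 [ 48.8 100.7  38. ]
m 370 195 [49.3 95.1 38. ]
p 338 185 [32.5 98.7 30. ]
p 338 195 [32.7 92.9 30. ]
```

View pics/crop6.png

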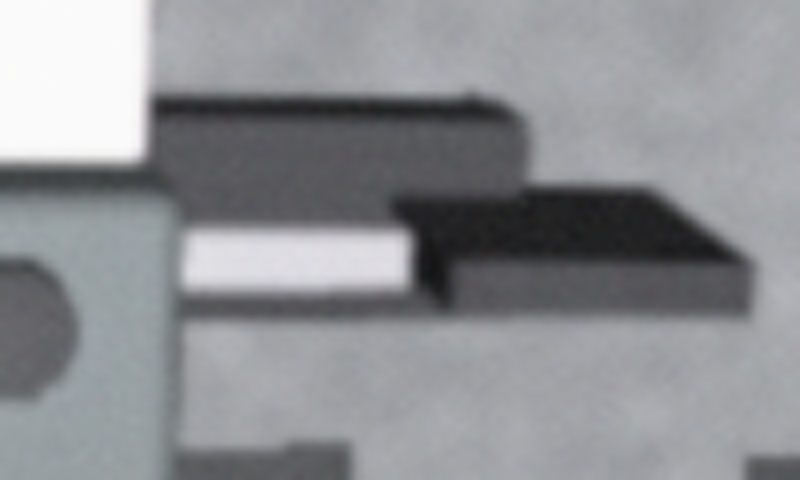

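The pointer is at 94.6 mm and the mark at 94.8 mm, so it is aligned, with the lever shut and the grip holding. I've used all 12 picture views, so the last check on stability and bystander displacement is numeric, and then I'll hand in.

```bash
python3 - <<'E'
from h import *
import pickle
robot.wait(1.0); show()
f=grab('wrist'); g=f['pixels'].mean(-1)
P=[(half(g[:,u],183,192,153,True)+half(g[:,u],192,199,153,False))/2 for u in (332,338,344)]
M=[(half(g[:,u],188,195,60,True)+half(g[:,u],196,203,122,True))/2 for u in (364,368,372)]
print('ptr',gp(wray(f,338,np.mean(P),.03)),'mark',gp(wray(f,368,np.mean(M),.038)))
for n,boxes in {'scene':dict(pen=(305,190,14),driver=(233,195,20),cup=(162,214,20),roll=(435,233,26),cleaner=(403,155,22),carton=(371,278,36)),
                'top':dict(driver=(338,270,30),cup=(408,243,18),roll=(142,194,24),cleaner=(138,291,16),carton=(215,157,24))}.items():
    a=pickle.load(open(n+'0.pkl','rb')); b=grab(n); 
    for k,(u,v,r) in boxes.items():
        s=np.s_[v-r:v+r,u-r:u+r]; A=np.float32(a['pixels'][s].mean(-1)); B=np.float32(b['pixels'][s].mean(-1))
        print(n,k,'shift',np.round(cv2.phaseCorrelate(A,B,cv2.createHanningWindow((2*r,2*r),cv2.CV_32F)),2) if 0 else [np.round(x,2) for x in cv2.phaseCorrelate(A,B,cv2.createHanningWindow((2*r,2*r),cv2.CV_32F))],'frac changed',((abs(A-B)>30).mean()).round(3))
    if n=='top':
        p=cloud(b); u,v=np.meshgrid(np.arange(560),np.arange(420)); m=(p[...,2]>.19)&(u>370)&(u<410)&(v>150)&(v<190); print('knob',p[m].mean(0),gp(p[m].mean(0)))
E
```

```text
20.5 [ 4.1 -3.7 -7.3] [ 0.9 58.3 44.1] 21.02
ptr [32.7 94.6 30. ] mark [48.1 94.7 38. ]
scene pen shift [array([0.61, 0.2 ]), np.float64(0.69)] frac changed 0.261
scene driver shift [array([-0.13, -0.14]), np.float64(0.95)] frac changed 0.0
scene cup shift [array([0.12, 0.01]), np.float64(0.87)] frac changed 0.0
scene roll shift [array([-0.02,  0.07]), np.float64(0.96)] frac changed 0.0
scene cleaner shift [array([0.45, 0.55]), np.float64(0.96)] frac changed 0.0
scene carton shift [array([0.03, 0.18]), np.float64(0.92)] frac changed 0.0
top driver shift [array([0.01, 0.02]), np.float64(0.89)] frac changed 0.0
top cup shift [array([-0.11, -0.07]), np.float64(0.84)] frac changed 0.0
top roll shift [array([0.01, 0.09]), np.float64(0.87)] frac changed 0.0
top cleaner shift [array([-0.01,  0.2 ]), np.float64(0.82)] frac changed 0.0
top carton shift [array([-0.11, -0.05]), np.float64(0.91)] frac changed 0.045
knob [ 0.65063297 -0.17260452  0.20633303] [ 100.7 -304.   206.3]
```

```bash
python3 -c "
from h import *
show(); robot.sign_off()"
```

```text
20.65 [ 3.3 -4.6 -7.6] [ 0.9 58.3 44.1] 21.34
the job is handed in; nothing more can be done
```

The job is handed in at 20.65 s on the robot clock. The gripper is still pinching plate and lever together, with the pointer on the length mark.

**What I did**
- I swung the dispenser arm aside by its knob.
- I pushed the leg out by its ear until the pointer was on the mark, with the lever still open. They agreed to about 0.2 mm at that point.
- I squeezed the lever shut with a 30 N grip, then took the sideways load off the arm.

**Last checks**
- **Alignment:** pointer at 94.6 mm and mark at 94.7 mm along the track, measured after a 1 s hold.
- **Lever:** the jaw gap read 21.0–21.4 mm in the last checks, slightly under the nominal 22 mm, so it is shut. It read 21.98 mm when the lever first closed.
- **Arm:** the knob is about 100 mm to the far side of the track's centre line, so nothing hangs over the track.
- **Other objects:** the screwdriver, cup, spare roll, cleaner and carton shifted by less than 1 pixel.

**What went less well**
- **First squeeze:** the 15 N close touched only the open lever and pulled the compliant arm about 5 mm toward the robot. I fixed this by shifting across and squeezing harder.
- **Peak force:** the wrist force reached about 52 N during that squeeze, including 41 N sideways through the fingers. That is well under the 120 N limit. I took the 40 N limit to cover only the arm and gripper body, not the fingers.
- **Pen:** about a quarter of the pen's patch changed in the scene picture, with a 0.6 pixel shift. I put this down to the arm's shadow and did not confirm it in a second view. Nothing I moved went near the pen.

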